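# Turn the trolley wheel valve-up by its spokes

### The arm

A 6-joint arm with a two-finger parallel gripper is mounted at the origin on the work surface. World frame = base frame: x ahead of the robot, y to its left, z up, the work surface at z = 0. Lengths are in m, angles in degrees, forces in N, time in s.
With the tool pointing down it reaches from about 0.25 to 0.725 m from the base axis. Payload 9.7 kg.
Tool frame: the origin (TCP) lies midway between the tips of the shut fingers; the grasp point (between the pads) lies 19 mm behind it (bot.pinch_z is the distance from the TCP to the grasp point, in m); z points along the fingers, x is the direction in which the jaws open and shut, and the axes are right-handed (so a half turn about z gives the same grasp; the last joint's range is limited). The gripper opens to 85 mm and grips with 20 to 120 N. Pads are 22 mm wide; open, the fingers measure 114 mm over their backs; the gripper's body (76 mm by 85 mm) begins 54 mm behind the grasp point. The pads swing forward as they close: fully open they stand 13 mm farther back than shut.
Start: joints at [70.474, 4.979, 10.078, 95.1, 0, 90], TCP at [0.184, 0.518, 0.231] pointing down, gripper open.
Joint ranges: [-179.16, 179.16], [-48.56, 103.87], [-65.8, 70.77], [-126.05, 130.52], [-82.76, 87.17], [-180, 180]. Speed limits (degrees/s): [127.2, 127.2, 147.25, 180, 180, 180].

### API

Orientations are given as [roll, pitch, yaw] about the fixed x, y, z axes, in that order (R = Rz(yaw) Ry(pitch) Rx(roll)).
In Python, from workcell import bot gives the robot as it stands. The module is installed in compiled form; this text tells all that it offers.
- The arm moves only by the shell command python3 -m pendant 'ROWS' [FORCE]. ROWS is JSON, a list of rows, each a list of 7 numbers: the shift along the tool's x, y, z scaled (see below), then the turn, a rotation vector about the tool's x, y, z scaled (see below), then the closure, from 0 (fully open) to 1 (shut). In form: [[tx, ty, tz, wx, wy, wz, jaw], ...]. A call has 1 to 12 rows; each row shifts and turns the pose as measured when the row begins, along the tool's axes as they then stand; what a row does not reach is not made up. The controller multiplies each number of a shift by 0.25 m and each number of a turn by pi rad. A row lasts 1/10 s, in which the tool goes at most 50 mm and 8.59 degrees, less where a joint would pass 70% of its speed; a pose out of reach is approached as far as the arm can. A call with a number of a shift or a turn outside -1 to 1 is refused whole. A call with a gripper value outside its range is refused whole. The fingers move at their own pace and stop on an object; FORCE is the grip in N (left out, the last holds). Time passes only in rows, so rows that do not move let the fingers close. It gives the time, the measured TCP pose, the force and the opening at its end, in the units of the state.
- bot.get_obs(): the state, without advancing time (a new reading comes with each control period).
- bot.camera(name): name is "scene" or "top" or "wrist"; returns the picture (420x560x3 uint8, red, green, blue); there is no depth.
- bot.calibration(name): a dict with "intrinsics" (3x3 intrinsics, pixels), "xyz" and "attitude" of the camera in the world. Camera axes: x right, y up, looking along -z (the intrinsics and any distortion apply to the point x, -y, -z); pixel columns grow to the right and rows downward; lengths in m; the calibration is good to about 2 mm. A picture is of the moment at which its call begins: read the wrist's pose just before it. calibration takes no time and is no camera call; for the wrist camera it gives the pose at the moment of the call.
- bot.job_done(): hands the job in, once; it reports no verdict.
The state is a dict: "time": time; "q": joint angles; "qd": joint speeds; "joint_efforts": joint torques, N m; "ee_pos": TCP position; "tcp_rot": TCP orientation; "wrist_force": force on the tool from outside, world axes, zero at the start; "torque": the same for the moment, N m; "opening": finger opening in m.
Only numpy, scipy, OpenCV 4.12 (cv2) and the standard library are available. Lean on these libraries where they do the work, as an engineer would, in place of code of your own. Each camera call takes 0.05 s, during which the arm holds its last target.

### The job

The trolley wheel on the bench stand has just had its tyre fitted and is about to be pumped up: with the fingertips, push it round by its spokes, either way, until the valve stem is at the very bottom of the rim and points straight up at the hub. Push gently, grip nothing, and leave the wheel at rest there. Keep off the tyre, which is wet with mounting paste, and off the valve stem itself, and leave the tin and tools on the bench where they are.

Things in the scene. Friction and masses are not known exactly. Their poses are not given: they have to be found in the camera images.
- hub_centre (a point): Centre of the upright wheel, on its level axle, 190 mm above the bench. Axes: x along the axle, away from the robot, through the wheel; y and z turn with the wheel: the valve lies on the -z side and its stem points along +z. With the stem straight up, z is vertical and y level to the left. Steel hub: radius 24 mm, x from -28 to 28 mm; axle end, radius 8, to x = -32.
- wheel (a joint): Angle of the wheel about its axle, rad: 0 (or 2 pi) when the valve is at the bottom with its stem straight up; grows clockwise as seen from the robot (the side at the robot's left rises). No end stops; starts between 2.1 and 4.2; takes about 0.25 N m to turn and stays where it is left.
- spokes: The wheel's five straight round steel spokes, 12 mm thick, from the hub (radius 24 mm) to the rim (inner radius 118 mm, x from -16 to 16 mm), all in the plane x = -15 mm, the side near the robot, at 36, 108, 180, 252 and 324 degrees round from the valve: the valve is midway between two. Origin and axes as hub_centre.
- tyre: Black tyre on the wheel, 332 mm across outside, inner radius 130 mm, x from -18 to 18 mm; turns with the wheel. Origin and axes as hub_centre.
- valve: Rubber valve stem on the inside of the rim, pointing at the hub: 39 mm long, 11 mm thick (17 at the root), in the plane x = 0; turns with the wheel. Origin and axes as hub_centre.
- valve_tip (a point): Cap end of the valve stem, 80 mm from the wheel's centre. Axes as hub_centre.
- stand: Fixed grey A-frame that holds the stub axle from behind; its place and its turn about the vertical (up to 17 degrees) vary. Origin on the bench under the wheel's centre, x along the axle away from the robot, z up. All of it is 28 mm or more behind the wheel's centre, but for two flat feet, 14 mm high, 150 to 190 mm to either side, that reach to x = -34 mm.
- paste_tin: Bystander: round metal tin, 79 mm across, 58 mm high, upright on the bench; origin at the centre of its underside.
- wire_brush: Bystander: wire brush, 255 mm long, 24 mm wide, 35 mm high, lying on the bench along its x; origin at mid-length, on the bench.
- spanner: Bystander: spanner, 190 mm long, lying on the bench along its x; origin underneath it.
- gauge: Bystander: steel pencil tyre gauge, 150 mm long, 20 mm thick, lying on the bench along its x; origin underneath its middle.

How it is judged (in metres and radians):
On the way, in this order (a step that is already met when the one before it is completed fails the run):
1. the fingers push on a spoke, the valve still far from the bottom (contact force between the fingers and spokes above 0.5 N and angle between hub_centre's own z axis and vertical above 1.5 rad), for 0.1 s.
2. the fingers, on a spoke, have pushed the valve to within 35 degrees of the bottom (contact force between the fingers and spokes above 0.5 N and angle between hub_centre's own z axis and vertical below 0.61 rad), for 0.1 s.
At the end, for the whole second after the job is handed in: The valve stem points straight up from the bottom of the rim to within 0.1 rad (about 6 degrees), the wheel is at rest (under 0.05 rad/s), and the tin, brush, spanner and gauge are within 30 mm of where they were (angle between hub_centre's own z axis and vertical below 0.1 rad and velocity of joint wheel between -0.05 and 0.05 rad/s and distance of each of paste_tin, wire_brush, spanner, gauge from where it was at the start of the episode below 0.03 m); the robot touches nothing.
It fails at once if the tyre is pressed (over 3 N) by the robot (contact force between any of the fingers, the arm and tyre above 3 N).
It fails at once if the valve stem is pressed (over 3 N) by the robot (contact force between any of the fingers, the arm and valve above 3 N).
It fails at once if a spoke is gripped or forced (over 35 N) (contact force between the fingers and spokes above 35 N).
It fails at once if a bystander is knocked (moved 30 mm) or lifted (distance of any of paste_tin, wire_brush, spanner, gauge from where it was at the start of the episode above 0.03 m).
It also fails if it takes over 64 s, if anything falls off the work surface, if the arm or the gripper's body presses on something with over 40 N, if the wrist force passes 120 N, or if a joint passes its speed limit or range.

## Working session

There is one attempt and no reset: what is moved stays moved. The work goes in short steps, Python scripts to look and compute and a shell command to move; the robot and the scene stay as the last step left them, time stands still between calls to the robot, and variables do not carry over. Pictures are saved under pics/ and viewed, and the job is handed in when it is done.

```bash
mkdir -p pics
python3 - <<'E'
from workcell import bot
import cv2
o=bot.get_obs(); print(o)
for n in ("scene","top","wrist"):
    c=bot.calibration(n); print(n,c)
    cv2.imwrite(f"pics/{n}0.png",bot.camera(n)[:,:,::-1])
E
```

```text
{'time': 0.0, 'q': array([ 7.04712582e+01,  5.00937556e+00,  1.00345204e+01,  9.50992284e+01,
       -2.14621294e-03,  9.00000745e+01]), 'qd': array([ 0.05292372,  0.01604498, -0.01464377, -0.01688034,  0.10124361,
       -0.04118148]), 'joint_efforts': array([-1.90510662e-03, -5.20386636e+01,  4.64803720e+01,  1.65054621e-02,
       -9.36851006e-05,  1.57128216e-05]), 'ee_pos': array([0.18378745, 0.51814158, 0.23060021]), 'tcp_rot': array([1.79997854e+02, 7.40835466e-02, 7.04711837e+01]), 'wrist_force': array([ 0.73980181,  0.1530982 , -0.1451866 ]), 'torque': array([-0.0120153 , -0.00750041,  0.05903981]), 'opening': 0.08567820883243088}
scene {'intrinsics': array([[463.65889477,   0.        , 277.90873213],
       [  0.        , 463.65889477, 207.18126449],
       [  0.        ,   0.        ,   1.        ]]), 'xyz': array([1.27539433, 0.86429103, 0.94982341]), 'attitude': array([ 54.01123219,   0.61595744, 137.70951031])}
top {'intrinsics': array([[402.47862656,   0.        , 281.87334719],
       [  0.        , 402.47862656, 203.22098569],
       [  0.        ,   0.        ,   1.        ]]), 'xyz': array([0.43298888, 0.01548078, 1.2691627 ]), 'attitude': array([  5.73063019,  -1.35654045, -89.35360389])}
wrist {'intrinsics': array([[339.60520745,   0.        , 280.89407024],
       [  0.        , 339.60520745, 211.59100395],
       [  0.        ,   0.        ,   1.        ]]), 'xyz': array([0.10642804, 0.5459556 , 0.37289613]), 'attitude': array([-1.87621252e+01,  5.05606176e-02,  7.04688072e+01])}
```

View pics/scene0.png

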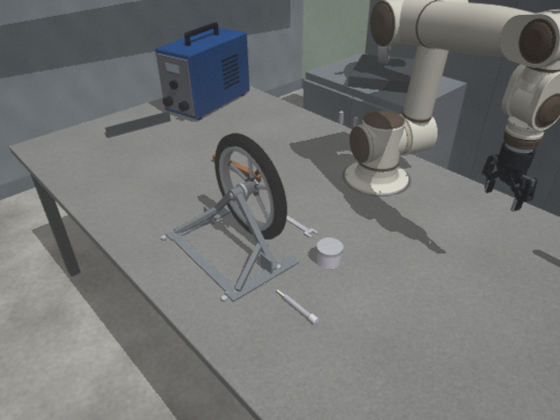

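View pics/top0.png

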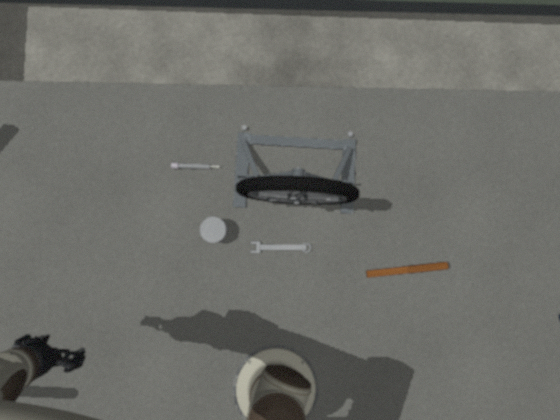

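View pics/wrist0.png

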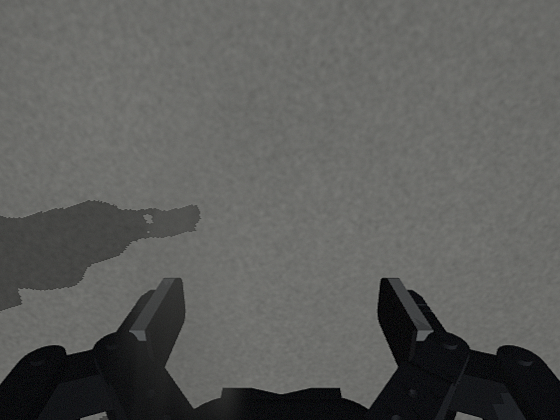

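```bash
cat > h.py <<'E'
import numpy as np, cv2
from scipy.spatial.transform import Rotation as R
def cam(c):
    return c["intrinsics"],np.array(c["xyz"]),R.from_euler("xyz",c["attitude"],degrees=True).as_matrix()
def proj(c,P):
    K,t,M=cam(c); p=(np.atleast_2d(P)-t)@M; p=p*[1,-1,-1]; q=p@K.T; return q[:,:2]/q[:,2:]
def ray(c,uv):
    K,t,M=cam(c); d=np.linalg.inv(K)@[uv[0],uv[1],1]; return t,M@(d*[1,-1,-1])
def onplane(c,uv,p0,n):
    t,d=ray(c,uv); return t+d*(np.dot(np.array(p0)-t,n)/np.dot(d,n))
def wheelframe(C,yaw,th=0):
    # columns: axle x, wheel y, wheel z ; th clockwise seen from robot (left rises): rotation about +x by -th
    # (x away from viewer at -x: clockwise seen = positive rot about +x?) y left; left rises => y->z => +th about x
    return R.from_euler("z",yaw,degrees=True).as_matrix()@R.from_euler("x",th).as_matrix()
E
python3 - <<'E'
import cv2
a=cv2.imread("pics/scene0.png")[120:310,150:350]; cv2.imwrite("pics/s0c.png",cv2.resize(a,None,fx=3.1,fy=3.1,interpolation=cv2.INTER_CUBIC))
a=cv2.imread("pics/top0.png")[115:225,225:375]; cv2.imwrite("pics/t0c.png",cv2.resize(a,None,fx=5,fy=5,interpolation=cv2.INTER_CUBIC))
E
```

```text
(no output)
```

View pics/s0c.png

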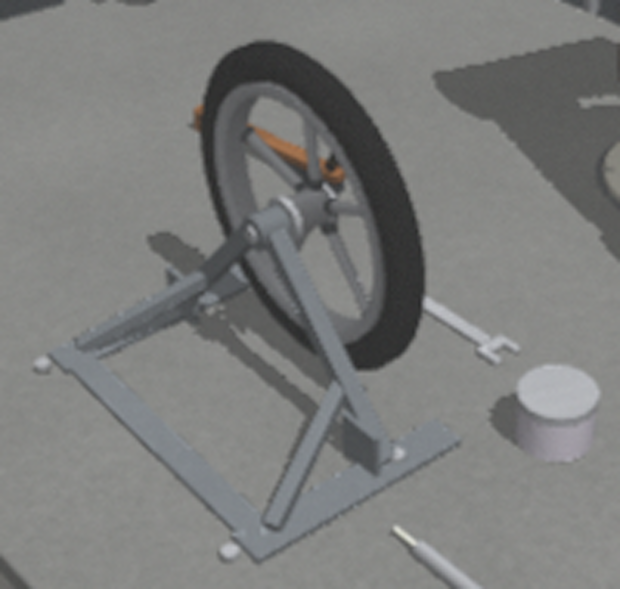

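View pics/t0c.png

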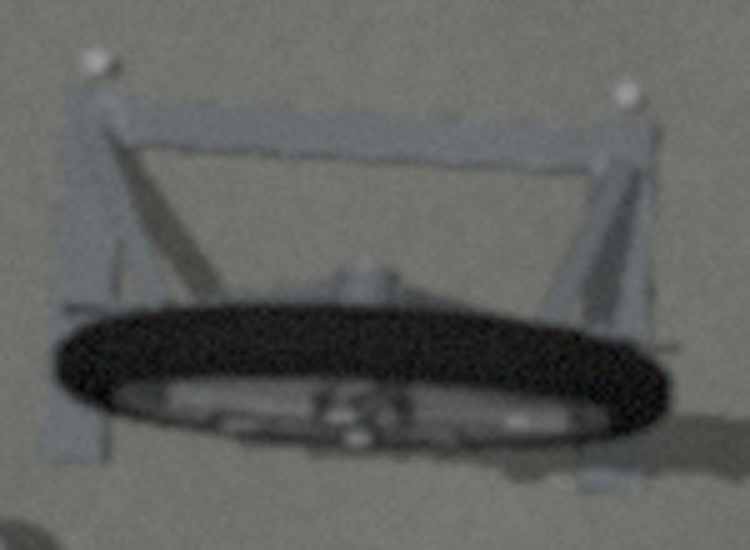

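```bash
cat > fit.py <<'E'
from h import *
import pickle
from workcell import bot
ct=bot.calibration("top"); cs=bot.calibration("scene")
n=[0,0,1]
f=lambda u,v,z: onplane(ct,(225+u/5,115+v/5),[0,0,z],n)
L0,L1=f(48,460,.014),f(108,462,.014); R0,R1=f(580,488,.014),f(643,490,.014)
print(L0,L1,R0,R1)
l=(L0+L1)/2; r=(R0+R1)/2; d=l-r; yaw=np.degrees(np.arctan2(-d[0],d[1])); print("yaw",yaw,np.linalg.norm(d))
m=(l+r)/2; ax=np.array([np.cos(np.radians(yaw)),np.sin(np.radians(yaw)),0]); C=m+ax*.034; C[2]=.19; print("C feet",C)
a,b=f(57,362,.19),f(672,388,.19); print("tyre",a,b,(a+b)/2,np.linalg.norm(a-b))
E
python3 fit.py
```

```text
[0.5454319  0.13473134 0.014     ] [0.54467947 0.09729556 0.014     ] [ 0.53226192 -0.19877214  0.014     ] [ 0.53152251 -0.23848804  0.014     ]
yaw -2.252613005120076 0.33490233837933536
C feet [ 0.57244768 -0.0526447   0.19      ]
tyre [0.58283258 0.11438502 0.19      ] [ 0.57345428 -0.21906031  0.19      ] [ 0.57814343 -0.05233764  0.19      ] 0.33357718420656957
```

```bash
cat > ov.py <<'E'
from h import *
C=np.array([.574,-.0525,.19]); YAW=-2.2
def draw(img,c,th,s,off,rims=True):
    M=wheelframe(C,YAW,th)
    def P(p): 
        q=(proj(c,np.array(p)@M.T+C)-off)*s; return q.astype(np.int32)
    a=np.linspace(0,2*np.pi,90)
    if rims:
        for r,x in ((.118,-.016),(.118,.016),(.166,0)):
            cv2.polylines(img,[P(np.c_[a*0+x,r*np.sin(a),-r*np.cos(a)])],True,(0,255,255),1)
    for k in range(5):
        b=np.radians(36+72*k)
        for o in (-.006,.006):
            cs,sn=np.cos(b),np.sin(b)
            cv2.polylines(img,[P([[-.015,r*sn+o*cs,-r*cs+o*sn] for r in (.024,.118)])],False,(0,255,0),1)
    cv2.polylines(img,[P([[0,0,-.08],[0,0,-.119]])],False,(0,0,255),2)
    return img
if __name__=="__main__":
    import sys
    from workcell import bot
    cs=bot.calibration("scene"); src=cv2.imread("pics/scene0.png")[130:250,205:295]
    out=[]
    for th in map(float,sys.argv[1:]):
        out.append(draw(cv2.resize(src,None,fx=4.4,fy=4.4,interpolation=cv2.INTER_CUBIC),cs,th,4.4,np.array([205,130])))
    cv2.imwrite("pics/ov.png",np.hstack(out))
E
python3 ov.py 3.6 4.0
```

```text
(no output)
```

View pics/ov.png

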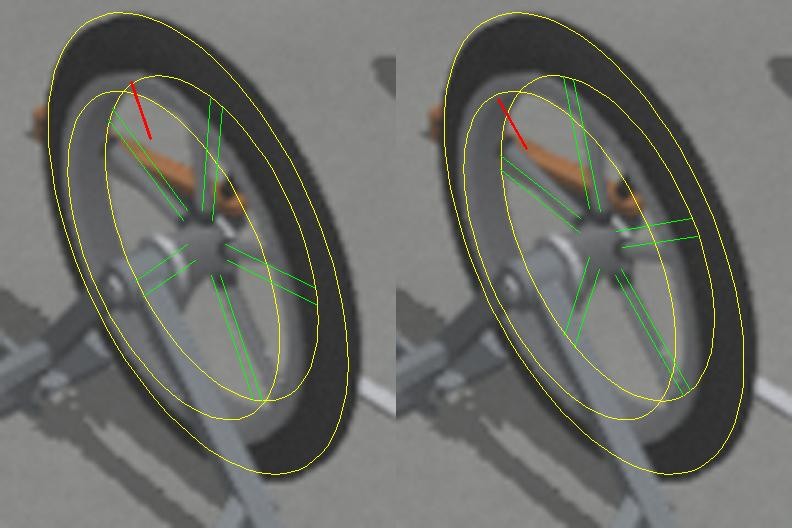

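```bash
python3 ov.py 2.6 2.75
```

```text
(no output)
```

View pics/ov.png

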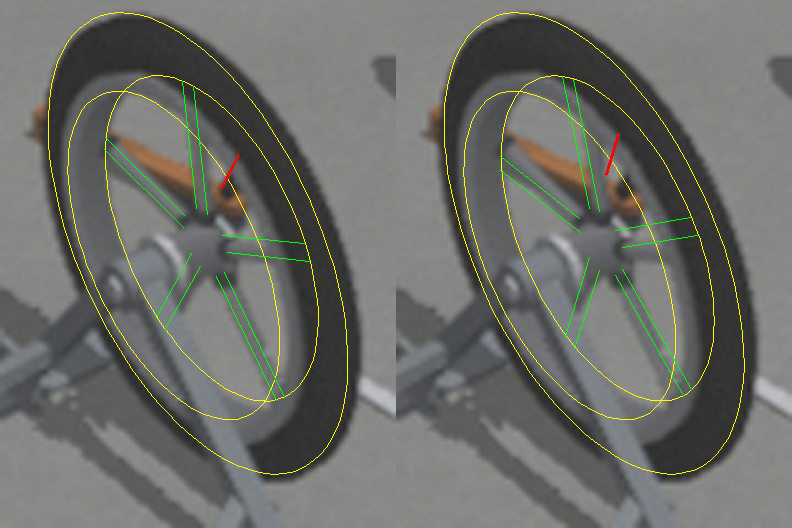

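```bash
python3 -m pendant '[[0,0,-0.1,0,0.04,0,1],[0,0,0,0,0.047,0,1],[0,0,0,0,0.047,0,1],[0,0,0,0,0.047,0,1],[0,0,0,0,0.047,0,1],[0,0,0,0,0.047,0,1],[0,0,0,0,0.047,0,1],[0,0,0,0,0.047,0,1],[0,0,0,0,0.047,0,1],[0,0,0,0,0.047,0,1],[0,0,0,0,0.047,0,1],[0,0,-0.1,0,0,0,1]]' 20; python3 -c "
from workcell import bot; print(bot.get_obs()['q'])"
```

```text
time: 1.35
ee_pos: [0.2077, 0.5858, 0.258]
tcp_rot: [180.0, -82.6, 70.5]
wrist_force: [-0.2, -0.2, -2.3]
opening: -0.0002
[ 7.04746796e+01 -4.68962365e+01 -6.58048494e+01 -1.15359390e+01
  1.94692700e-03  8.99990977e+01]
```

```bash
cat > ik.py <<'E'
import numpy as np
a,b,d,h=.381,.5185,.4126,.218
def ik(r,z,p):
    p=np.radians(p); wr=r-d*np.cos(p); wz=z+d*np.sin(p)-h
    L=np.hypot(wr,wz); c=(a*a+b*b-L*L)/(2*a*b)
    if abs(c)>1: return None
    g=np.arccos(c); # elbow interior angle
    # elbow up: upper arm elevation
    el=np.arctan2(wz,wr)+np.arccos((a*a+L*L-b*b)/(2*a*L))
    q2=90-np.degrees(el); fp=-(np.degrees(el)-180+np.degrees(g)); q3=q2-fp
    return q2,q3,np.degrees(p)-fp
if __name__=="__main__":
    print(ik(.5498,.2306,90),ik(.6216,.258,7.37))
    for r in (.48,.52,.55,.57):
      for z in (.12,.19,.27,.32):
        s=[]
        for p in range(0,91,5):
            q=ik(r,z,p)
            if q and -48<q[0]<103 and -65.5<q[1]<70 and -126<q[2]<130: s.append(p)
        print(r,z,s[:1],s[-1:])
E
python3 ik.py
```

```text
(np.float64(5.0162975721790275), np.float64(10.068326622654354), np.float64(95.05202905047533)) (np.float64(-46.9460575858686), np.float64(-65.75563164113194), np.float64(-11.439574055263334))
0.48 0.12 [55] [90]
0.48 0.19 [55] [90]
0.48 0.27 [55] [90]
0.48 0.32 [50] [90]
0.52 0.12 [50] [90]
0.52 0.19 [50] [90]
0.52 0.27 [45] [90]
0.52 0.32 [45] [90]
0.55 0.12 [40] [90]
0.55 0.19 [45] [90]
0.55 0.27 [40] [90]
0.55 0.32 [40] [90]
0.57 0.12 [35] [90]
0.57 0.19 [40] [90]
0.57 0.27 [40] [90]
0.57 0.32 [35] [90]
```

```bash
python3 -m pendant '[[0,0,0,0,-0.047,0,1],[0,0,0,0,-0.047,0,1],[0,0,0,0,-0.047,0,1],[0,0,0,0,-0.047,0,1],[0,0,0,0,-0.047,0,1],[-0.065,0,-0.173,0,-0.008,0,1],[-0.065,0,-0.173,0,0,0,1],[-0.065,0,-0.173,0,0,0,1]]'; python3 -c "
from workcell import bot; print(bot.get_obs()['q'])"
```

```text
time: 2.15
ee_pos: [0.1669, 0.4707, 0.3007]
tcp_rot: [-180.0, -36.5, 70.5]
wrist_force: [-0.3, -0.8, 0.7]
opening: 0.0002
[ 7.04727841e+01 -3.71777606e+01 -2.42903116e+01  6.63431887e+01
  5.60512143e-04  9.00017062e+01]
```

```bash
python3 -m pendant '[[-0.01,0.196,-0.02,-0.0187,0,0.025,1],[-0.01,0.196,-0.02,-0.0187,0,0.025,1],[-0.01,0.196,-0.02,-0.0187,0,0.025,1],[-0.0075,0.196,-0.006,-0.0187,0,0.025,1],[-0.0075,0.196,-0.006,-0.0187,0,0.025,1],[-0.0075,0.196,-0.006,-0.0187,0,0.025,1],[-0.0075,0.196,-0.006,-0.0187,0,0.025,1],[-0.0075,0.196,-0.006,-0.0187,0,0.025,1],[-0.0075,0.196,-0.006,-0.0187,0,0.025,1],[-0.0075,0.196,-0.006,-0.0187,0,0.025,1],[-0.0075,0.196,-0.006,-0.0187,0,0.025,1]]'; python3 -c "
from workcell import bot; print(bot.get_obs()['q'])"
```

```text
time: 3.25
ee_pos: [0.4879, 0.0563, 0.3127]
tcp_rot: [-179.9, -36.8, 6.8]
wrist_force: [0.2, 0.6, -0.1]
opening: -0.0002
[  6.35497526 -38.03875729 -23.44762233  67.8095422    0.39428866
  89.63333228]
```

```bash
python3 -m pendant '[[0,0.17,0,-0.0103,0,0.0138,1],[0,0.17,0,-0.0103,0,0.0138,1],[0,0.17,0,-0.0103,0,0.0138,1],[0,0,0,0,0,0,1]]'
python3 - <<'E'
from workcell import bot
from h import *
import pickle
o=bot.get_obs(); print(o['q'],o['ee_pos'],o['tcp_rot'])
c=bot.calibration("wrist"); im=bot.camera("wrist")[:,:,::-1]; cv2.imwrite("pics/w1.png",im); pickle.dump(c,open("w1.pkl","wb")); print(c)
E
```

```text
time: 3.65
ee_pos: [0.4948, -0.0804, 0.3112]
tcp_rot: [-179.9, -36.7, -3.4]
wrist_force: [-0.2, 0.3, -0.2]
opening: 0.0003
[-12.31301246 -36.29845474 -22.6586412   67.30024249   5.42064466
  82.8054746 ] [ 0.49482108 -0.08044918  0.31121841] [-179.90830395  -36.68635396   -3.36865408]
{'intrinsics': array([[339.60520745,   0.        , 280.89407024],
       [  0.        , 339.60520745, 211.59100395],
       [  0.        ,   0.        ,   1.        ]]), 'xyz': array([0.41514868, 0.00690758, 0.42532394]), 'attitude': array([-18.63616115, -36.71010121,  -3.38237105])}
```

View pics/w1.png

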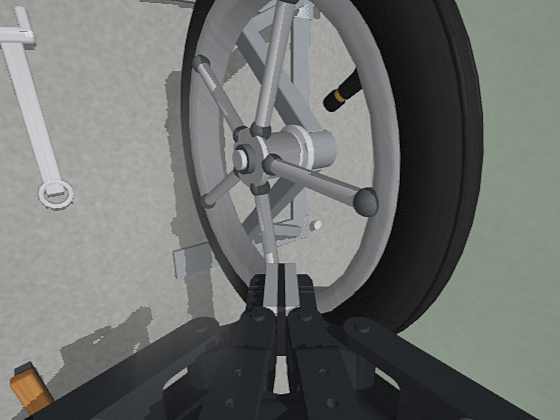

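```bash
cat > fitw.py <<'E'
from h import *
import pickle
from scipy.optimize import least_squares
def sp(k,r): b=np.radians(36+72*k); return [-.015,r*np.sin(b),-r*np.cos(b)]
def fit(obs,x0=(.574,-.0525,-2.2,2.6),w=(500,500,3,0)):
    # obs: list of (cal, localpoint, uv)
    x0=np.array(x0)
    def res(x):
        M=wheelframe(0,x[2],x[3]); C=np.array([x[0],x[1],.19]); e=[]
        for c,p,uv in obs: e+=list(proj(c,M@np.array(p)+C)[0]-uv)
        return np.r_[e,(x-x0)*w]
    s=least_squares(res,x0); return s.x,s.fun
E
python3 - <<'E'
from fitw import *
c=pickle.load(open("w1.pkl","rb"))
import ov
for th in (2.5,):
    im=cv2.imread("pics/w1.png"); cv2.imwrite("pics/o1.png",ov.draw(im,c,th,1,np.array([0,0])))
M=wheelframe(0,-2.2,2.5)
for k in range(5): print(k,proj(c,M@np.array(sp(k,.112))+ov.C))
E
```

```text
0 [[358.77942301 187.80551134]]
1 [[281.52300234 292.9668228 ]]
2 [[211.51014531 211.10828183]]
3 [[199.16413543  81.2768705 ]]
4 [[273.57888571   3.61976194]]
```

View pics/o1.png

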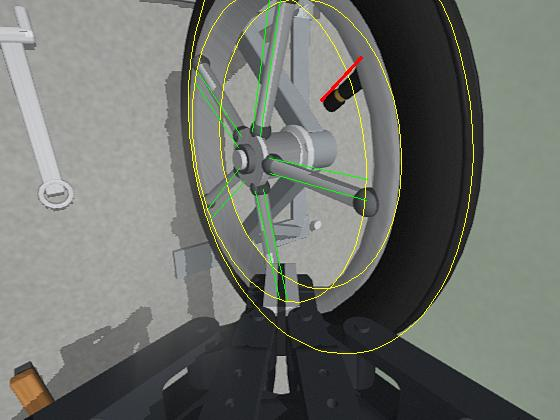

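Run:
```python
from fitw import *
c=pickle.load(open("w1.pkl","rb"))
ob=[(c,sp(0,.110),(366,203)),(c,sp(3,.113),(201,63)),(c,sp(2,.113),(208,201)),(c,[0,0,-.08],(330,104)),(c,[-.032,0,0],(240,158))]
x,f=fit(ob); print(x,f.round(1))
import ov; ov.C=np.array([x[0],x[1],.19]); ov.YAW=x[2]
cv2.imwrite("pics/o1.png",ov.draw(cv2.imread("pics/w1.png"),c,x[3],1,np.array([0,0])))
```

```text
[ 0.5780121  -0.04905848 -1.86270585  2.60894937] [-6.8 -3.2  3.2  2.4  2.9 -3.8  0.9  2.2 -1.1  1.7  2.   1.7  1.   0. ]
```

View pics/o1.png

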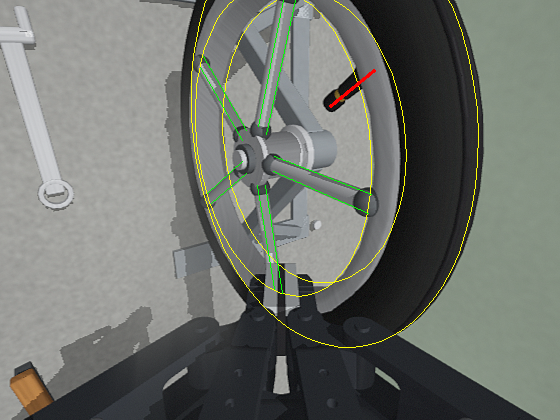

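Run:
```python
from fitw import *
from ik import ik
c=pickle.load(open("w1.pkl","rb"))
T=R.from_euler("xyz",[-179.908,-36.686,-3.3687],degrees=True).as_matrix(); t=np.array([.49482,-.08045,.31122])
for s in (0,10,20,30,40,50,60,73):
    print(s,[proj(c,T@np.array([w/1e3,-.011,-s/1e3])+t)[0].round() for w in (0,15,30,40)])
for p in (42,44,46,48,50):
    print(p,[[None if q is None else np.round(q,1) for q in [ik(r,z,p)]] for r,z in ((.54,.275),(.573,.239),(.573,.19),(.573,.142))])
```

```text
0 [array([280., 260.]), array([313., 260.]), array([345., 260.]), array([366., 260.])]
10 [array([280., 270.]), array([315., 270.]), array([349., 270.]), array([372., 270.])]
20 [array([280., 282.]), array([317., 282.]), array([354., 282.]), array([378., 282.])]
30 [array([280., 296.]), array([320., 296.]), array([359., 296.]), array([385., 296.])]
40 [array([280., 312.]), array([323., 312.]), array([365., 312.]), array([394., 312.])]
50 [array([280., 330.]), array([326., 330.]), array([372., 330.]), array([403., 330.])]
60 [array([280., 352.]), array([331., 352.]), array([381., 352.]), array([415., 352.])]
73 [array([280., 388.]), array([337., 388.]), array([395., 388.]), array([434., 388.])]
42 [[array([-47.2, -39. ,  50.3])], [array([-41.4, -40.2,  43.3])], [array([-41.1, -45.4,  37.7])], [array([-39.8, -50.1,  31.7])]]
44 [[array([-45.1, -36.8,  52.3])], [array([-39.5, -38. ,  45.5])], [array([-39.2, -43.3,  40. ])], [array([-38. , -47.9,  34. ])]]
46 [[array([-43. , -34.6,  54.3])], [array([-37.5, -35.8,  47.7])], [array([-37.3, -41.1,  42.2])], [array([-36.2, -45.8,  36.4])]]
48 [[array([-40.8, -32.5,  56.4])], [array([-35.5, -33.6,  49.9])], [array([-35.4, -38.9,  44.5])], [array([-34.3, -43.6,  38.7])]]
50 [[array([-38.7, -30.3,  58.4])], [array([-33.5, -31.4,  52.1])], [array([-33.4, -36.7,  46.7])], [array([-32.4, -41.5,  41. ])]]
```

```bash
python3 -m pendant '[[0.01,0,0.07,0.002,0.018,-0.002,1],[0.01,0,0.07,0.002,0.018,-0.002,1],[0.01,0,0.07,0.002,0.018,-0.002,1],[0,0,0,0,0,0,1]]'
python3 - <<'E'
from workcell import bot
o=bot.get_obs(); print(o['q'],o['ee_pos'],o['tcp_rot'])
E
```

```text
time: 4.1
ee_pos: [0.5354, -0.0775, 0.2747]
tcp_rot: [-179.6, -46.7, -1.6]
wrist_force: [0.1, -0.5, -0.4]
opening: -0.0001
[-12.62126808 -41.60716328 -34.94269672  50.54748281   8.35008705
  82.40482822] [ 0.53540283 -0.07747249  0.27468896] [-179.62256964  -46.69713421   -1.62939788]
```

```bash
python3 -m pendant '[[-0.008,0.02,0.045,0,0,0,1],[0,0,0.045,0,0,0,1],[0,0,0.045,0,0,0,1],[0,0,0.045,0,0,0,1],[0,0,0,0,0,0,1]]'
python3 - <<'E'
from workcell import bot
import cv2,pickle
o=bot.get_obs(); print(o['ee_pos'],o['tcp_rot'],o['wrist_force'])
pickle.dump(bot.calibration("wrist"),open("w2.pkl","wb"))
cv2.imwrite("pics/w2.png",bot.camera("wrist")[:,:,::-1])
E
```

```text
time: 4.6
ee_pos: [0.5695, -0.0812, 0.2425]
tcp_rot: [-179.6, -46.6, -1.4]
wrist_force: [-1.3, -0.7, 0.2]
opening: -0.0001
[ 0.5695493 -0.0812252  0.2424878] [-179.64229409  -46.61590931   -1.43330119] [-1.26144628 -0.74937963  0.15700906]
```

View pics/w2.png

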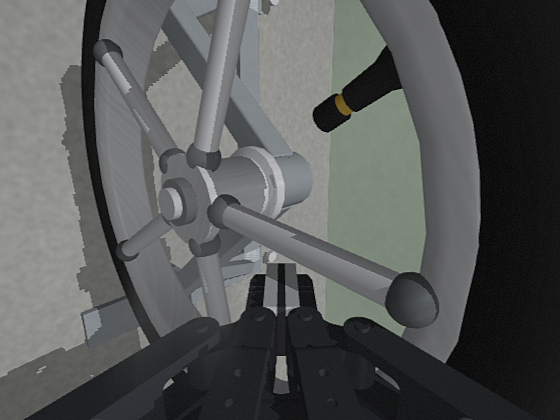

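```bash
cat > path.py <<'E'
from h import *
C=np.array([.578,-.049,.19]); YAW=-1.86
A=wheelframe(0,YAW,0)
def rho(psi): return np.interp(psi,[-6,30,90,145],[52,58,75,75])
def tip(psi,xw=-8,gap=0):
    p=np.radians(psi); u=np.array([np.sin(p),np.cos(p)]); t=np.array([np.cos(p),-np.sin(p)])
    s=max(np.dot(c,t) for c in [(11,-9),(11,30),(-11,-9),(-11,30)])
    y,z=rho(psi)*u-(6+s+gap)*t
    return C+A@(np.array([xw,y,z])/1e3)
def rows(pos,rot,psis,xw=-8):
    T=R.from_euler("xyz",rot,degrees=True).as_matrix(); P=np.array(pos)
    for q in psis:
        W=tip(q,xw); d=T.T@(W-P)/.25; print(q,W.round(4),"row",d.round(3)); P=W
E
python3 - <<'E'
from path import *
from workcell import bot
o=bot.get_obs()
rows(o['ee_pos'],o['tcp_rot'],[-5.5,0]+list(range(6,146,6)))
E
```

```text
-5.5 [ 0.5692 -0.0735  0.2399] row [-0.01  -0.031  0.008]
0 [ 0.5695 -0.0657  0.243 ] row [ 0.009 -0.031 -0.008]
6 [ 0.5696 -0.0609  0.2456] row [ 0.008 -0.019 -0.007]
12 [ 0.5698 -0.0555  0.2477] row [ 0.006 -0.021 -0.006]
18 [ 0.57   -0.0497  0.2492] row [ 0.005 -0.023 -0.004]
24 [ 0.5702 -0.0436  0.2501] row [ 0.003 -0.025 -0.002]
30 [ 0.5704 -0.0371  0.2502] row [ 0.001 -0.026 -0.   ]
36 [ 0.5706 -0.03    0.2502] row [-0.    -0.028  0.001]
42 [ 0.5709 -0.0227  0.2491] row [-0.003 -0.029  0.003]
48 [ 0.5711 -0.0153  0.2471] row [-0.006 -0.03   0.006]
54 [ 0.5713 -0.0079  0.2441] row [-0.009 -0.029  0.009]
60 [ 0.5716 -0.0008  0.24  ] row [-0.012 -0.028  0.012]
66 [0.5718 0.0059 0.2348] row [-0.015 -0.027  0.014]
72 [0.572  0.0122 0.2287] row [-0.018 -0.025  0.017]
78 [0.5722 0.0177 0.2216] row [-0.02  -0.022  0.02 ]
84 [0.5723 0.0224 0.2137] row [-0.023 -0.019  0.022]
90 [0.5724 0.0262 0.205 ] row [-0.025 -0.015  0.024]
96 [0.5725 0.0275 0.1982] row [-0.02  -0.005  0.019]
102 [0.5725 0.0281 0.1911] row [-0.02  -0.002  0.019]
108 [0.5725 0.0281 0.1839] row [-0.021  0.     0.02 ]
114 [0.5725 0.0273 0.1766] row [-0.021  0.003  0.02 ]
120 [0.5724 0.0258 0.1692] row [-0.021  0.006  0.02 ]
126 [0.5724 0.0235 0.1619] row [-0.021  0.009  0.02 ]
132 [0.5722 0.0204 0.1547] row [-0.021  0.013  0.02 ]
138 [0.5721 0.0164 0.1478] row [-0.02   0.016  0.019]
144 [0.572  0.0116 0.1412] row [-0.019  0.019  0.018]
```

```bash
python3 -m pendant '[[-0.01,-0.031,0.008,0,0,0,1],[0.009,-0.031,-0.008,0,0,0,1],[0.008,-0.019,-0.007,0,0,0,1],[0.006,-0.021,-0.006,0,0,0,1],[0.005,-0.023,-0.004,0,0,0,1],[0.003,-0.025,-0.002,0,0,0,1],[0.001,-0.026,0,0,0,0,1],[0,-0.028,0.001,0,0,0,1]]'
cat > look.py <<'E'
import sys,cv2,pickle
from workcell import bot
from path import *
n=sys.argv[1]
o=bot.get_obs(); print(o['ee_pos'],o['tcp_rot'],o['wrist_force'])
pickle.dump(bot.calibration("wrist"),open(n+".pkl","wb"))
cv2.imwrite(f"pics/{n}.png",bot.camera("wrist")[:,:,::-1])
rows(o['ee_pos'],o['tcp_rot'],map(float,sys.argv[2:]))
E
python3 look.py w3 42 48
```

```text
time: 5.45
ee_pos: [0.5709, -0.0298, 0.254]
tcp_rot: [179.9, -46.8, -1.6]
wrist_force: [2.8, -3.7, -0.7]
opening: -0.0004
[ 0.57089584 -0.02981319  0.25396947] [179.88441544 -46.83987591  -1.56996716] [ 2.84525162 -3.7189627  -0.65768775]
42.0 [ 0.5709 -0.0227  0.2491] row [-0.015 -0.029  0.012]
48.0 [ 0.5711 -0.0153  0.2471] row [-0.006 -0.03   0.006]
```

View pics/w3.png

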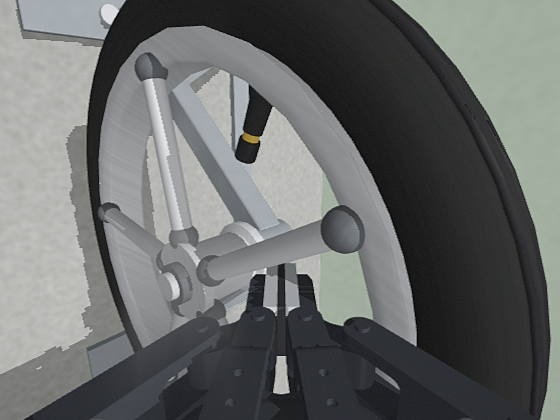

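```bash
python3 -m pendant '[[-0.009,-0.029,0.007,0,0,0,1],[-0.009,-0.03,0.008,0,0,0,1],[-0.012,-0.029,0.011,0,0,0,1],[-0.013,-0.028,0.012,0,0,0,1],[-0.016,-0.027,0.014,0,0,0,1],[-0.018,-0.025,0.017,0,0,0,1],[-0.02,-0.022,0.02,0,0,0,1],[-0.023,-0.019,0.022,0,0,0,1]]';python3 look.py w4 90 96 102
```

```text
time: 6.3
ee_pos: [0.5739, 0.0262, 0.2176]
tcp_rot: [179.8, -47.5, -1.6]
wrist_force: [-0.3, -3.5, 2.4]
opening: 0.0001
[0.57394618 0.0262291  0.21764837] [179.77453309 -47.49559223  -1.56754857] [-0.31843257 -3.47949231  2.38363895]
90.0 [0.5724 0.0262 0.205 ] row [-0.041  0.     0.03 ]
96.0 [0.5725 0.0275 0.1982] row [-0.02  -0.005  0.018]
102.0 [0.5725 0.0281 0.1911] row [-0.021 -0.003  0.019]
```

View pics/w4.png

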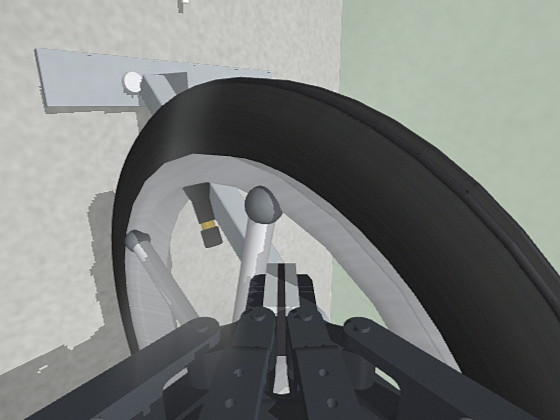

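```bash
python3 -m pendant '[[-0.021,-0.004,0.018,0,0,0,1],[-0.022,-0.003,0.019,0,0,0,1],[-0.022,-0.002,0.019,0,0,0,1],[-0.022,0,0.02,0,0,0,1],[-0.022,0.002,0.02,0,0,0,1],[-0.022,0.004,0.02,0,0,0,1]]';python3 look.py w5 114 120 126 132
```

```text
time: 6.95
ee_pos: [0.5735, 0.0286, 0.1707]
tcp_rot: [179.9, -47.6, -1.5]
wrist_force: [0.1, -1.8, 4.1]
opening: -0.0003
[0.57350382 0.02863302 0.17072832] [179.91118582 -47.58150043  -1.4955678 ] [ 0.09760084 -1.82084918  4.05497105]
114.0 [0.5725 0.0273 0.1766] row [ 0.015  0.005 -0.019]
120.0 [0.5724 0.0258 0.1692] row [-0.022  0.006  0.02 ]
126.0 [0.5724 0.0235 0.1619] row [-0.022  0.009  0.02 ]
132.0 [0.5722 0.0204 0.1547] row [-0.021  0.012  0.019]
```

View pics/w5.png

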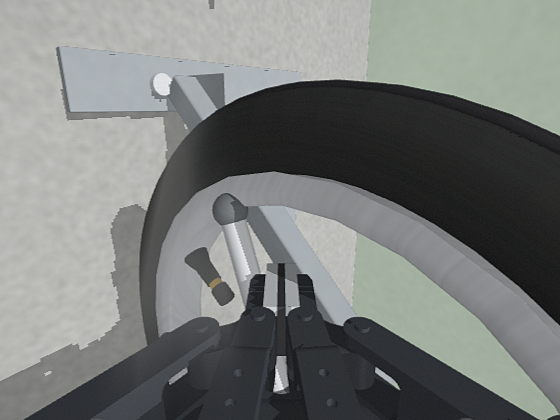

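```bash
cat > th.py <<'E'
from fitw import *
import sys,json
n=sys.argv[1]; pts=json.loads(sys.argv[2]) # {"s":[u,v],"t":[u,v]}
c=pickle.load(open(n+".pkl","rb")); ob=[]
if "s" in pts: ob.append((c,sp(0,.110),pts["s"]))
if "t" in pts: ob.append((c,[0,0,-.081],pts["t"]))
x,f=fit(ob,(.578,-.049,-1.86,float(sys.argv[3])),(3000,3000,20,0)); print(x,f.round(1),"psi",180-np.degrees(x[3])-36)
import ov; ov.C=np.array([x[0],x[1],.19]); ov.YAW=x[2]
cv2.imwrite("pics/"+n+"o.png",ov.draw(cv2.imread(f"pics/{n}.png"),c,x[3],1,np.array([0,0])))
E
python3 th.py w5 '{"s":[229,207],"t":[226,297]}' .5
```

```text
[ 0.57810909 -0.04616695 -1.88485563  0.5331033 ] [ 2.8 13.6  1.4 -1.1  0.3  8.5 -0.5  0. ] psi 113.45543107989673
```

View pics/w5o.png

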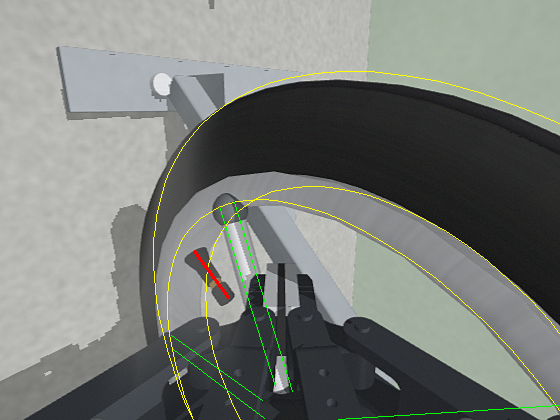

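```bash
python3 -m pendant '[[-0.021,0.006,0.02,0,0,0,1],[-0.021,0.009,0.02,0,0,0,1],[-0.021,0.012,0.019,0,0,0,1],[-0.016,0.012,0.015,0,0,0,1]]';python3 look.py w6 138 144
```

```text
time: 7.4
ee_pos: [0.5738, 0.0191, 0.1414]
tcp_rot: [-180.0, -47.6, -1.5]
wrist_force: [1.0, 1.0, 3.6]
opening: 0.0004
[0.57380623 0.01913248 0.14138381] [-179.95311735  -47.61465133   -1.46194691] [0.95014521 1.03034434 3.63652484]
138.0 [0.5721 0.0164 0.1478] row [ 0.015  0.011 -0.022]
144.0 [0.572  0.0116 0.1412] row [-0.02   0.019  0.018]
```

View pics/w6.png

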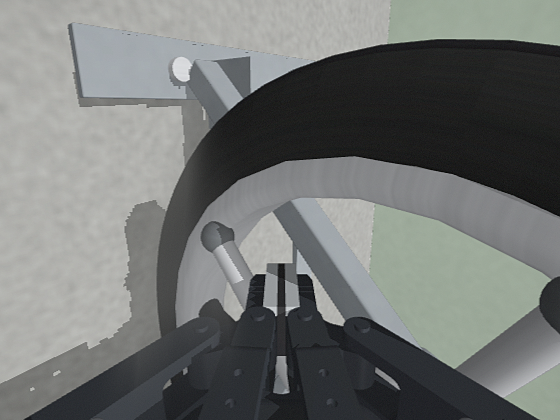

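```bash
python3 th.py w6 '{"s":[215,235]}' .1
python3 - <<'E'
from workcell import bot
import cv2
for n,b in (("scene",(120,250,200,300)),("top",(150,225,225,375))):
    im=bot.camera(n)[:,:,::-1]; cv2.imwrite(f"pics/{n}6.png",im)
    a=im[b[0]:b[1],b[2]:b[3]]; cv2.imwrite(f"pics/{n}6c.png",cv2.resize(a,None,fx=4.5,fy=4.5,interpolation=cv2.INTER_CUBIC))
E
```

```text
[ 0.57690066 -0.04678987 -1.83655128  0.17195835] [10.4 10.  -3.3  6.6  0.5  0. ] psi 134.14751253523872
```

View pics/scene6c.png

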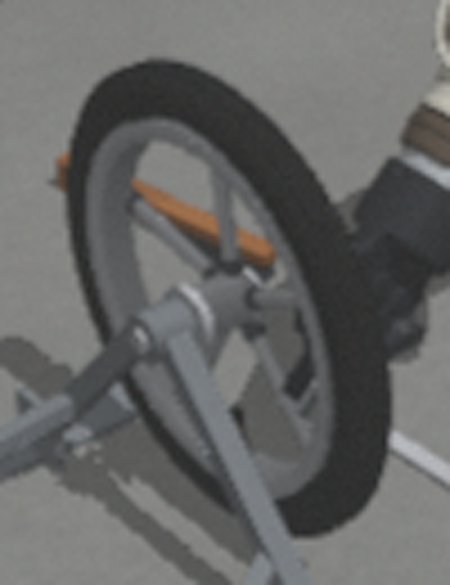

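View pics/w6o.png

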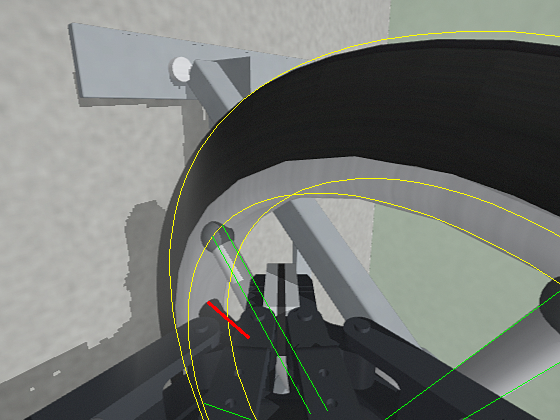

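```bash
python3 -m pendant '[[-0.013,0.012,0.012,0,0,0,1],[-0.012,0.013,0.011,0,0,0,1]]';python3 look.py w7 138 144
```

```text
time: 7.75
ee_pos: [0.5737, 0.0132, 0.1331]
tcp_rot: [-179.9, -47.6, -1.5]
wrist_force: [0.8, 1.2, 2.0]
opening: 0.0001
[0.57365719 0.01322841 0.13306347] [-179.8924718   -47.59887733   -1.45070203] [0.76865558 1.24573633 2.00224223]
138.0 [0.5721 0.0164 0.1478] row [ 0.039 -0.013 -0.044]
144.0 [0.572  0.0116 0.1412] row [-0.02   0.019  0.018]
```

View pics/w7.png

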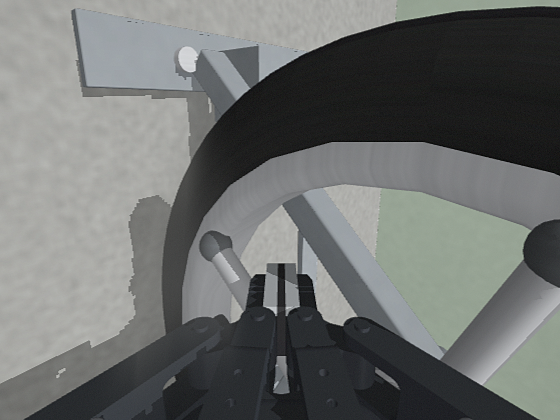

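```bash
python3 -m pendant '[[0.02,-0.02,-0.02,0,0,0,1],[0,0,-0.08,0,0,0,1],[0,0,-0.08,0,0,0,1],[0,0,-0.08,0,0,0,1],[0.068,0.1,-0.103,0,-0.011,0,1],[0.068,0.1,-0.103,0,-0.011,0,1],[0.068,0.1,-0.103,0,-0.011,0,1],[0.068,0.1,-0.103,0,-0.011,0,1],[0,0,0,0,0,0,1],[0,0,0,0,0,0,1]]';python3 look.py w8 138
```

```text
time: 8.8
ee_pos: [0.4967, -0.0815, 0.3047]
tcp_rot: [179.9, -38.7, -1.3]
wrist_force: [0.1, -0.0, -0.8]
opening: 0.0001
[ 0.49666157 -0.08153453  0.30470805] [179.89812891 -38.71025545  -1.28936892] [ 0.05850704 -0.01643624 -0.76564716]
138.0 [0.5721 0.0164 0.1478] row [-0.164 -0.4    0.672]
```

View pics/w8.png

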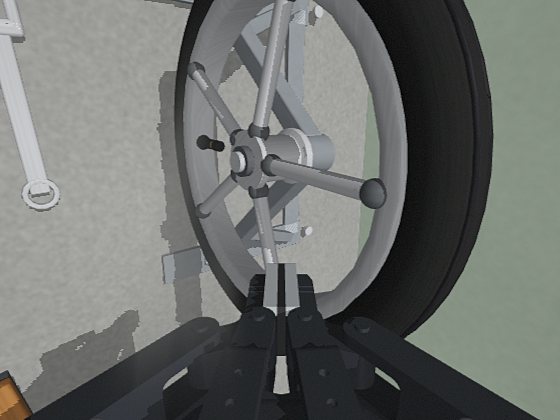

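Run:
```python
from fitw import *
c=pickle.load(open("w8.pkl","rb"))
for use in (0,1):
    ob=[(c,sp(2,.110),(372,193)),(c,sp(0,.113),(197,70)),(c,sp(4,.113),(205,211)),(c,[-.032,0,0],(238,160))]
    if use: ob.append((c,[0,0,-.08],(221,147)))
    x,f=fit(ob,(.578,-.049,-1.9,0)); print(x,f.round(1))
# same-point method on w1 to compare; free fit
import ov; ov.C=np.array([x[0],x[1],.19]); ov.YAW=x[2]
cv2.imwrite("pics/w8o.png",ov.draw(cv2.imread("pics/w8.png"),c,x[3],1,np.array([0,0])))
```

```text
[ 0.57910665 -0.04908568 -1.79939529  0.02908509] [-5.8 -1.5  3.2  2.7  2.1 -4.3  0.   1.6  0.6 -0.   0.3  0. ]
[ 0.57876181 -0.04937614 -1.86632627  0.0256349 ] [-6.1 -1.5  2.9  3.3  1.9 -3.6 -0.3  2.   1.5 -1.9  0.4 -0.2  0.1  0. ]
```

View pics/w8o.png

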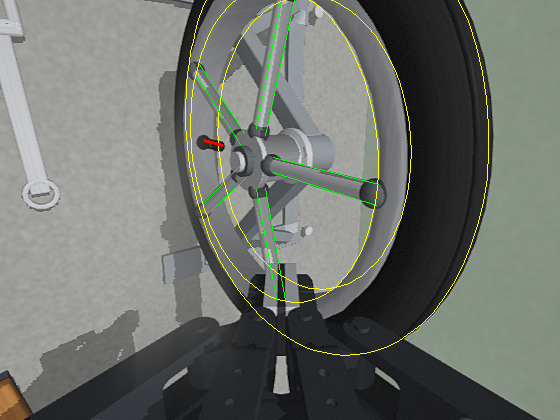

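Run:
```python
from workcell import bot
from h import *
import ov; ov.C=np.array([.5785,-.049,.19]); ov.YAW=-1.87
im=bot.camera("scene")[:,:,::-1].copy(); t=bot.camera("top")[:,:,::-1]
cv2.imwrite("pics/top8.png",t); src=im[120:260,200:300]; cs=bot.calibration("scene")
b=cv2.resize(src,None,fx=4,fy=4,interpolation=cv2.INTER_CUBIC)
cv2.imwrite("pics/s8.png",np.hstack([b,ov.draw(b.copy(),cs,0.0,4,np.array([200,120]))]))
t0=cv2.imread("pics/top0.png")
for n,(r0,r1,c0,c1) in dict(tin=(212,248,195,232),gauge=(158,175,165,225),spanner=(238,257,245,316),brush=(258,282,362,452)).items():
    print(n,cv2.phaseCorrelate(np.float64(t0[r0:r1,c0:c1,1]),np.float64(t[r0:r1,c0:c1,1])))
```

```text
tin ((-0.010953251608949444, 0.008947758515969184), 1.0343661662680916)
gauge ((-0.017359093867561626, 0.18826303982253734), 1.0130982630088698)
spanner ((-0.7639769546623896, -0.37460883832392966), 0.4809163097153018)
brush ((-0.1491950265748372, -0.33326231771584247), 0.665561082194088)
```

View pics/s8.png

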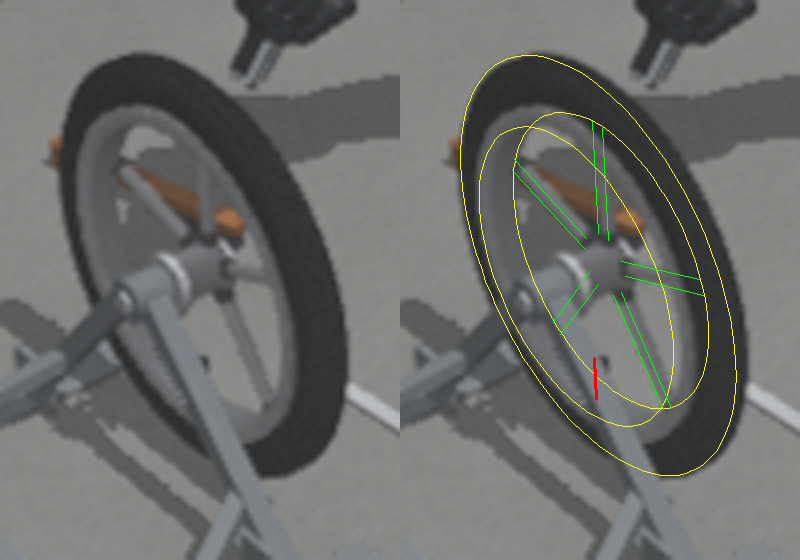

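View pics/top8.png

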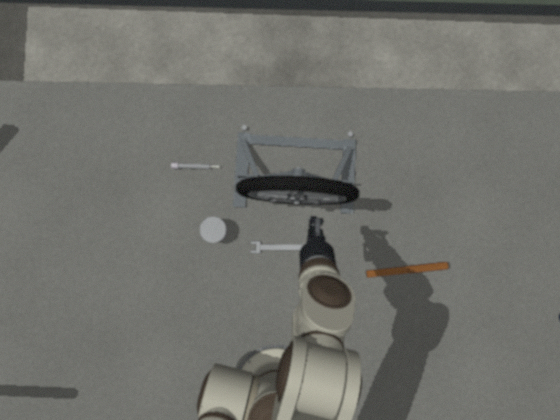

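```bash
python3 -c "
from workcell import bot
bot.job_done()"
```

```text
the job is handed in; nothing more can be done
```

I turned the wheel about 148°, counter-clockwise seen from the robot, so the valve is at the bottom of the rim. I pushed one spoke with the shut fingertips in a single stroke, then backed the arm well clear and handed the job in at about 9 s on the clock.

- **Valve angle:** the last wrist-camera fit gave about 0.026 rad from straight up, against the 0.1 rad limit. The spoke slopes in the scene camera agreed with that.
- **Fit error:** the fit left up to 6 pixels of error, mostly along the spokes. The scene-camera overlay sat about 2 pixels off the wheel overall.
- **Forces:** the wrist readings I took between moves while pushing stayed under about 5 N. I saw no sign of contact with the tyre or the valve stem, but I could only measure wrist force, not each contact.
- **Bystanders:** the tin and gauge had not moved (under 0.2 pixel in the top view). The image match was weak for the spanner and brush, because the arm hid part of the spanner and cast a shadow by the brush. It still showed under 1 pixel (about 3 mm) for both, and by eye they look unmoved.
- **Not checked:** I took no separate reading of wheel speed. The hand-in gave no verdict.

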